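# Nest the mixing cups and crack the stuck glue pot

### The arm

A 6-joint arm with a two-finger parallel gripper is mounted at the origin on the work surface. World frame = base frame: x ahead of the robot, y to its left, z up, the work surface at z = 0. Lengths are in m, angles in rad, forces in N, time in s.
With the tool pointing down it reaches from about 0.35 to 0.975 m from the base axis. Payload 4.9 kg.
Tool frame: the origin (TCP) lies between the finger pads; the fingertips stand 22 mm ahead of it and the grasp point (between the pads) lies 3 mm ahead of it; z points along the fingers, y is the line along which they close (so a half turn about z gives the same grasp; the last joint's range is limited). The gripper opens to 85 mm and grips with 20 to 120 N. Pads are 22 mm wide; open, the fingers measure 114 mm over their backs; the gripper's body (76 mm by 85 mm) begins 54 mm behind the grasp point. The pads swing forward as they close: fully open they stand 13 mm farther back than shut.
Start: joints at [-1.232, 0.053, 1.613, -0, 1.476, -0.119], TCP at [0.276, -0.561, 0.233] pointing down, gripper open.
Joint ranges: [-3.01, 3.01], [-1.01, 2.22], [0.06, 2.58], [-1.02, 4.17], [0.09, 2.62], [-3.14, 3.14]. Speed limits (rad/s): [2.57, 2.57, 3.14, 3.14, 3.14, 3.14].

### API

Orientations are given as a unit quaternion [w, x, y, z].
In Python, from plant import state, grab_frame, get_calibration, job_done, recognise, regions_of gives the robot as it stands.
- The arm moves only by the tool apply_moves, never from a script. Its argument "targets" is a list of rows, each an object with "translation": the shift along the tool's x, y, z normalised to -1 to 1, where 1 is 100 mm, a list of three; "twist": the turn about the tool's z normalised to -1 to 1, where 1 is 0.1 rad; "hand": the opening, from 0 (shut) to 1 (fully open). A call has 1 to 8 rows; each row shifts and turns the commanded pose from where the row before left it, along the tool's axes as they then stand; what a row does not reach is not made up. A row lasts 1/10 s, in which the tool goes at most 50 mm and 8.59 degrees, less where a joint would pass 70% of its speed; a pose out of reach is approached as far as the arm can. A call with a number of a shift or a turn outside -1 to 1 is refused whole. A call with a gripper value outside its range is refused whole. The fingers move at their own pace and stop on an object; the grip force is fixed at half the most. Time passes only in rows, so rows that do not move let the fingers close. It gives the time, the measured TCP pose, the force, the opening and the grip force at its end, in the units of the state.
- state(): the state, without advancing time (a new reading comes with each control period).
- grab_frame(name): name is "scene" or "top" or "wrist"; returns the picture (384x512x3 uint8, red, green, blue); there is no depth.
- get_calibration(name): a dict with "camera_matrix" (3x3 intrinsics, pixels), "D" ([k1, k2, p1, p2, k3] as OpenCV has them; the pictures are not rectified), "pose" (4x4, takes a point from camera to world coordinates). Camera axes: x right, y up, looking along -z (the intrinsics and any distortion apply to the point x, -y, -z); pixel columns grow to the right and rows downward; lengths in m; the calibration is good to about 2 mm. A picture is of the moment at which its call begins: read the wrist's pose just before it. get_calibration takes no time and is no camera call; for the wrist camera it gives the pose at the moment of the call.
- job_done(): hands the job in; it is judged then, once.
Trained networks look in the newest picture that a camera, given by its name, has taken for a name from the list of things; names that differ only in an ending like _2 or _b are one class to them, and where a whole thing is asked for, a point or a joint stands for the part that bears it (a point fixed in the world has none). Each returns a list of dicts, best first, with "score" (0 to 1); they miss things now and then, are a little off and sometimes report something else, mostly with a low value. They report only what shows in the picture. A call takes as long as a camera call.
- recognise(camera, query): "point" ([x, y, z] in m, in world coordinates, good to about 4 mm: the middle of the surface that is visible of it).
- regions_of(camera, query): "pixels" (384x512 bool, what is visible of it).
The state is a dict: "time": time; "joint_pos": joint angles; "joint_vel": joint speeds; "joint_efforts": joint torques, N m; "tool_pos": TCP position; "tool_rot": TCP orientation; "contact_force": force on the tool from outside, world axes, zero at the start; "ft_torque": the same for the moment, N m; "gripper_width": opening from 0.0 (shut) to 1.0 (fully open); "grasp_force": force on a finger pad.
Only numpy, scipy, OpenCV 4.12 (cv2) and the standard library are available. Lean on these libraries where they do the work, as an engineer would, in place of code of your own. Each camera call takes 0.05 s, during which the arm holds its last target. There are 200 camera calls.

### The job

Get the gluing corner ready: nest the mixing cups upright on the bench, first the medium orange cup into the large blue one, then the small white cup into the medium one. Then take the knob of the red glue pot, break the lid free of its dried-glue seal and hold it level just above the tin, raised about 20 mm, without letting it fly up high when the seal lets go; finish while still holding the lid there by its knob. Leave the other things on the bench where they are.

Things in the scene. Friction and masses are not known exactly. Their poses are not given: they have to be found in the camera images.
- cup_large: Upright open round cup, walls 4 mm thick, nearly straight sided. Its inner floor is raised 20 mm above its underside. Origin: centre of its underside, z up along its axis. The large blue one: outside diameter 88 mm (inside 80), 70 mm tall. About 0.16 kg.
- cup_medium: Upright open round cup, walls 4 mm thick, nearly straight sided. Its inner floor is raised 20 mm above its underside. Origin: centre of its underside, z up along its axis. The medium orange one: outside diameter 60 mm (inside 52), 80 mm tall; fits loosely in the large cup, where its rim then stands 30 mm above the large cup's rim. About 0.09 kg; grip it across the outside just below the rim.
- cup_small: Upright open round cup, walls 4 mm thick, nearly straight sided. Its inner floor is raised 20 mm above its underside. Origin: centre of its underside, z up along its axis. The small white one: outside diameter 36 mm (inside 28), 90 mm tall; fits loosely in the medium cup, where its rim then stands 30 mm above the medium cup's rim. About 0.05 kg.
- glue_pot: Red steel glue tin fixed to the bench, round, 150 mm across, rim 120 mm above the bench. Origin: centre of its underside, at bench level; z up.
- glue_lid: Loose round steel lid of the tin, 160 mm across, 6 mm thick, about 0.3 kg, resting on the rim; a plug below it (12 mm deep, 124 mm across) sits inside. Origin: centre of its underside, at rim height at first; z up. Dried glue holds it: it rises only 3 to 5 mm until pulled up with some 10 to 15 N (varies), lets go suddenly (then even springs up a little), and is free once 12 mm up: then only its weight is felt.
- lid_knob (a point): Grip point in the upright round black knob at the middle of the lid: knob 30 mm in diameter and 30 mm tall on a 14 mm thick, 14 mm tall stem; this point is on the axis, 12 mm below the knob's top and 32 mm above the lid's top face (158 mm above the bench at the start). Moves with the lid.
- glue_bottle: Not to be disturbed: white round squeeze bottle with yellow cap, 56 mm across, 160 mm tall, towards the far edge of the bench. Origin: centre of its underside.
- ply_block: Not to be disturbed: plywood offcut lying flat, 70 x 50 x 18 mm, between cups and pot. Origin: centre of its underside.
- bracket_a: Not to be disturbed: plywood bracket: octagonal foot 100 mm across and 18 mm thick with an upright tongue to 93 mm height; near the robot, on the pot's side. Origin: centre of its underside.
- bracket_b: Not to be disturbed: a second bracket like bracket_a, at the far left. Origin: centre of its underside.
- mallet: Not to be disturbed: wooden mallet lying along its own x: handle 28 mm thick, head 64 mm across and 100 mm long; about 260 mm long, on the left. Origin: centre of its underside: at bench level under the handle, 105 mm from the middle of the head, which lies to +x.
- tape_measure: Not to be disturbed: yellow and black tape measure, 65 x 35 x 62 mm, on the left near the robot. Origin: centre of its underside.

How it is judged:
On the way, in this order (a step that is already met when the one before it is completed fails the run):
1. the medium cup stands nested in the large cup (horizontal distance between cup_medium and cup_large below 0.02 m and z of cup_medium in the frame of cup_large between 0.012 and 0.028 m and angle between cup_medium's own z axis and vertical below 0.12 rad and contact force between the fingers and cup_medium below 0.3 N), for 0.2 s.
2. the small cup stands nested in the medium cup, which is in the large one (horizontal distance between cup_small and cup_medium below 0.02 m and z of cup_small in the frame of cup_medium between 0.012 and 0.028 m and angle between each of cup_small, cup_medium's own z axis and vertical below 0.12 rad and horizontal distance between cup_medium and cup_large below 0.02 m and z of cup_medium in the frame of cup_large between 0.012 and 0.028 m and contact force between the fingers and cup_small below 0.3 N), for 0.2 s.
3. the lid is broken free and held just above the tin by its knob (z of glue_lid in the frame of glue_pot between 0.132 and 0.155 m and horizontal distance between glue_lid and glue_pot below 0.02 m and angle between glue_lid's own z axis and vertical below 0.15 rad and contact force between glue_lid and glue_pot below 0.2 N and contact force between the fingers and glue_lid above 1 N and distance between the grasp point and lid_knob below 0.035 m), for 0.5 s.
At the end, for the whole second after the job is handed in: Fingers hold the still lid by its knob (within 35 mm), raised 12 to 35 mm, centred within 20 mm, tilt under 0.15 rad, touching nothing else; large cup upright on the bench, medium standing in it, small in the medium (centres within 20 mm, height within 8 mm, tilt under 0.12 rad) (all of step 3 and linear speed of glue_lid below 0.02 m/s and horizontal distance between cup_small and cup_medium below 0.02 m and z of cup_small in the frame of cup_medium between 0.012 and 0.028 m and angle between each of cup_small, cup_medium's own z axis and vertical below 0.12 rad and horizontal distance between cup_medium and cup_large below 0.02 m and z of cup_medium in the frame of cup_large between 0.012 and 0.028 m and height (world z) of cup_large below 0.006 m and angle between cup_large's own z axis and vertical below 0.1 rad and contact force between each of cup_large, cup_medium, cup_small and glue_lid below 0.2 N); the arm keeps its last pose, push and grip.
It fails at once if the lid flies up (more than 60 mm above the rim) (z of glue_lid in the frame of glue_pot above 0.18 m).
It fails at once if a bystander is moved by more than 30 mm or tipped over (distance of any of glue_bottle, ply_block, bracket_a, bracket_b, mallet, tape_measure from where it was at the start of the episode above 0.03 m or angle between any of glue_bottle, ply_block, bracket_a, bracket_b, mallet, tape_measure's own z axis and vertical above 0.5 rad).
It also fails if it takes over 62 s, if anything falls off the work surface, if the arm or the gripper's body presses on something with over 40 N, if the wrist force passes 120 N, or if a joint passes its speed limit or range.

## Working session

There is one attempt and no reset: what is moved stays moved. The work goes in short steps, Python scripts to look and compute and a tool call to move; the robot and the scene stay as the last step left them, time stands still between calls to the robot, and variables do not carry over. Pictures are saved under pics/ and viewed, at most 10 in all, crops included, and the job is handed in when it is done.

Besides the shell and the picture viewer there is one more tool, called as name(argument=value, ...), one argument or row to a line, values as JSON. apply_moves: Moves the arm, as the interface text tells. Its arguments: {"type":"object","properties":{"targets":{"type":"array"}},"required":["targets"]}

```bash
mkdir -p pics
cat > h.py <<'E'
import numpy as np, cv2
from plant import *
def px2w(cam,uv,z):
    c=get_calibration(cam);K=np.array(c["camera_matrix"],float);D=np.array(c["D"],float);P=np.array(c["pose"],float)
    p=cv2.undistortPoints(np.array(uv,float).reshape(-1,1,2),K,D).reshape(-1,2)
    d=np.c_[p[:,0],-p[:,1],-np.ones(len(p))]@P[:3,:3].T;o=P[:3,3]
    return o+d*((z-o[2])/d[:,2])[:,None]
def save(cam,name): 
    f=grab_frame(cam);cv2.imwrite(f"pics/{name}.png",cv2.cvtColor(np.asarray(f),cv2.COLOR_RGB2BGR));return f
E
python3 - <<'E'
from h import *
np.set_printoptions(precision=4,suppress=True)
s=state();print(s)
for c in["scene","top"]:
    print(c,np.array(get_calibration(c)["pose"])); save(c,c+"0")
    for n in["cup_large","cup_medium","cup_small","glue_lid","lid_knob","glue_pot","glue_bottle","ply_block","bracket_a","mallet","tape_measure"]:
        print(n,[(np.round(r["point"],3).tolist(),round(r["score"],2)) for r in recognise(c,n)[:3]])
E
python3 -c "
import cv2,numpy as np
a=cv2.imread('pics/scene0.png');b=cv2.imread('pics/top0.png')
cv2.imwrite('pics/both.png',cv2.resize(np.vstack([a,b]),(400,600)))"
```

```text
{'time': 0.0, 'joint_pos': array([-1.232 ,  0.0533,  1.6143,  0.    ,  1.476 , -0.119 ]), 'joint_vel': array([-0.0002,  0.0004,  0.0007, -0.0005, -0.0021, -0.0012]), 'joint_efforts': array([  0.0009, -39.3669, -37.0182,  -0.    ,   0.0071,  -0.    ]), 'tool_pos': array([ 0.276 , -0.5601,  0.2314]), 'tool_rot': array([-0.001 ,  0.9739,  0.2269, -0.0001]), 'contact_force': array([-0.9133, -0.1593,  0.2627]), 'ft_torque': array([0.0215, 0.0377, 0.0142]), 'grasp_force': 0.0, 'gripper_width': 0.9990694525038716}
scene [[-0.0143 -0.6393  0.7689  1.4049]
 [ 0.9997 -0.0262 -0.0032  0.0839]
 [ 0.0222  0.7685  0.6394  0.8336]
 [ 0.      0.      0.      1.    ]]
cup_large [([0.503, 0.21, 0.044], 0.76)]
cup_medium [([0.662, 0.09, 0.051], 0.97)]
cup_small [([0.463, 0.027, 0.063], 0.61)]
glue_lid [([0.541, -0.271, 0.128], 0.58)]
lid_knob [([0.548, -0.271, 0.132], 0.82)]
glue_pot [([0.596, -0.252, 0.046], 0.77)]
glue_bottle [([0.81, -0.031, 0.09], 0.58)]
ply_block [([0.614, -0.054, 0.024], 0.55)]
bracket_a [([0.358, -0.241, 0.053], 0.89), ([0.711, 0.272, 0.02], 0.75), ([0.593, 0.438, 0.047], 0.75)]
mallet [([0.593, 0.44, 0.046], 0.88)]
tape_measure [([0.361, 0.332, 0.043], 0.77)]
top [[ 0.0062  0.9977 -0.0673  0.4449]
 [-0.9999  0.0056 -0.009   0.0767]
 [-0.0086  0.0674  0.9977  1.6016]
 [ 0.      0.      0.      1.    ]]
cup_large []
cup_medium [([0.646, 0.089, 0.021], 0.66)]
cup_small [([0.451, 0.027, 0.035], 0.64)]
glue_lid [([0.532, -0.277, 0.127], 0.79), ([0.351, -0.255, 0.019], 0.42)]
lid_knob [([0.53, -0.278, 0.125], 0.94)]
glue_pot []
glue_bottle []
ply_block [([0.609, -0.056, 0.019], 0.62)]
bracket_a [([0.694, 0.277, 0.015], 0.75), ([0.491, 0.216, 0.02], 0.64), ([0.348, -0.255, 0.019], 0.57)]
mallet [([0.556, 0.438, 0.043], 0.89)]
tape_measure [([0.345, 0.33, 0.059], 0.59), ([0.695, 0.274, 0.016], 0.41)]
```

View pics/top0.png

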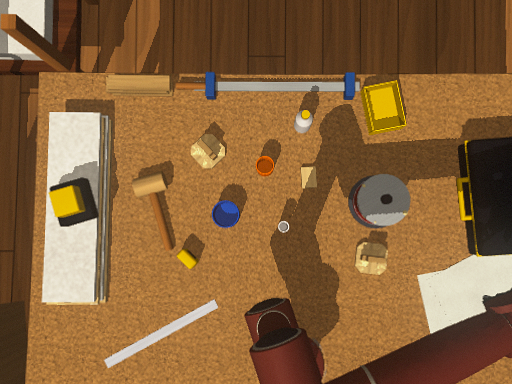

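View pics/scene0.png

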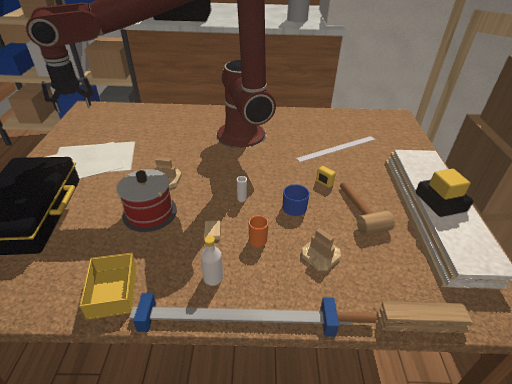

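The top view shows the large cup at about (226,213), the medium at (265,165), the small at (284,227) and the knob at (386,199). The scene view confirms that all the cups are upright. Next I'll fit cylinder silhouettes in both views.

```bash
cat >> h.py <<'E'
def proj(c,X):
    K=np.array(c["camera_matrix"],float);D=np.array(c["D"],float);P=np.array(c["pose"],float)
    q=(X-P[:3,3])@P[:3,:3]; q=q*[1,-1,-1]
    return cv2.projectPoints(q.reshape(-1,1,3),np.zeros(3),np.zeros(3),K,D)[0].reshape(-1,2)
def cyl(x,y,r,z0,z1):
    t=np.linspace(0,2*np.pi,40);return np.array([[x+r*np.cos(a),y+r*np.sin(a),z] for z in(z0,z1) for a in t])
def rend(c,X):
    m=np.zeros((384*4,512*4),np.uint8);h=cv2.convexHull(np.float32(proj(c,X)))
    cv2.fillConvexPoly(m,np.int32(np.round((h+.5)*4*16)),255,shift=4)
    return cv2.resize(m,(512,384),interpolation=cv2.INTER_AREA)/255.
from scipy.optimize import minimize
def fit(obs,x0,r,z0,z1):
    "obs: list of (calib,mask)"
    f=lambda p:sum(1-np.minimum(R:=rend(c,cyl(p[0],p[1],r,z0,z1)),m).sum()/np.maximum(R,m).sum() for c,m in obs)
    s=minimize(f,x0,method="Nelder-Mead",options=dict(initial_simplex=[x0,[x0[0]+.01,x0[1]],[x0[0],x0[1]+.01]],xatol=2e-4,fatol=1e-4));return s.x,s.fun
E
python3 - <<'E'
from h import *
T={"cup_large":((.47,.21),.044,0,.07),"cup_medium":((.64,.09),.03,0,.08),"cup_small":((.445,.027),.018,0,.09)}
ims={}
for c in["scene","top"]: ims[c]=grab_frame(c)
M={}
for n,(x0,r,z0,z1) in T.items():
  obs=[]
  for c in["scene","top"]:
    rs=regions_of(c,n)
    cal=get_calibration(c); e=rend(cal,cyl(*x0,r,z0,z1))
    for q in rs:
        m=np.asarray(q["pixels"]).astype(float)
        if (m*(e>0)).sum()>10: 
            obs.append((cal,m));print(n,c,"score",q["score"],m.sum(),e.sum(),fit([(cal,m)],x0,r,z0,z1));break
  if obs: print("  both",fit(obs,x0,r,z0,z1))
# lid: disc
for c in["scene","top"]:
  cal=get_calibration(c)
  for n in["glue_lid","glue_pot"]:
    for q in regions_of(c,n)[:2]:
      m=np.asarray(q["pixels"]); ys,xs=np.where(m);print(n,c,q["score"],m.sum(),xs.min(),xs.max(),ys.min(),ys.max(), fit([(cal,m.astype(float))],(.54,-.275),.08,.12 if n=="glue_lid" else 0,.126))
# knob by darkness in top
g=ims["top"].max(2);sub=g[185:215,372:402];m=np.zeros((384,512));m[185:215,372:402]=sub<60
print("knob",m.sum(),fit([(get_calibration("top"),m)],(.54,-.275),.015,.14,.17), np.argwhere(m).mean(0))
E
```

```text
cup_large scene score 0.85 697.0 738.5098039215686 (array([0.4841172 , 0.21282436]), np.float64(0.07342372881355941))
  both (array([0.4841172 , 0.21282436]), np.float64(0.07342372881355941))
cup_medium scene score 0.61 541.0 581.5882352941176 (array([0.64125167, 0.08802903]), np.float64(0.06700005413598953))
cup_medium top score 0.8 300.0 325.8078431372549 (array([0.64353412, 0.08843092]), np.float64(0.08324236135270335))
  both (array([0.64274703, 0.08814306]), np.float64(0.1586058585371234))
cup_small scene score 0.67 262.0 267.25882352941176 (array([0.4456483 , 0.02924543]), np.float64(0.0723114604693551))
cup_small top score 0.39 99.0 112.30588235294118 (array([0.44729601, 0.02751572]), np.float64(0.12149369476368455))
  both (array([0.44717216, 0.02871163]), np.float64(0.21708816323236102))
glue_lid scene 0.84 1345 116 168 168 201 (array([ 0.53131132, -0.27843174]), np.float64(0.03514648605748705))
glue_pot scene 0.98 1595 120 175 189 231 (array([ 0.54665081, -0.27154762]), np.float64(0.46293337701114856))
glue_lid top 0.58 2217 357 409 174 225 (array([ 0.53149466, -0.27754808]), np.float64(0.031526967745096446))
glue_pot top 0.95 548 348 383 176 228 (array([ 0.51959137, -0.23598495]), np.float64(0.7813789756738967))
knob 87.0 (array([ 0.53001888, -0.27724434]), np.float64(0.1972136783064954)) [198.81609195 386.05747126]
```

apply_moves(
  targets=[
    {"translation": [0.385,-0.262,0],"twist": 0,"hand": 1},
    {"translation": [0.385,-0.262,0],"twist": 0,"hand": 1},
    {"translation": [0.385,-0.262,0],"twist": 0,"hand": 1},
    {"translation": [0.385,-0.262,0],"twist": 0,"hand": 1},
    {"translation": [0.385,-0.262,0],"twist": 0,"hand": 1},
    {"translation": [0.385,-0.262,0],"twist": 0,"hand": 1},
    {"translation": [0.385,-0.262,0],"twist": 0,"hand": 1},
    {"translation": [0.385,-0.262,0],"twist": 0,"hand": 1},
  ],
)

```text
time: 2.6
tool_pos: [0.4605, -0.2348, 0.2329]
tool_rot: [0.0, 0.974, 0.227, 0.0]
contact_force: [0.1, -0.9, -1.0]
gripper_width: 0.998
grasp_force: 0.0
```

apply_moves(
  targets=[
    {"translation": [0.385,-0.262,0],"twist": 0,"hand": 1},
    {"translation": [0.385,-0.262,0],"twist": 0,"hand": 1},
    {"translation": [0.385,-0.262,0],"twist": 0,"hand": 1},
    {"translation": [0.385,-0.262,0],"twist": 0,"hand": 1},
    {"translation": [0.385,-0.262,0],"twist": 0,"hand": 1},
    {"translation": [0.385,-0.262,0],"twist": 0,"hand": 1},
    {"translation": [0.385,-0.262,0],"twist": 0,"hand": 1},
    {"translation": [0.385,-0.262,0],"twist": 0,"hand": 1},
  ],
)

```text
time: 3.4
tool_pos: [0.6443, 0.0896, 0.2327]
tool_rot: [0.0, 0.974, 0.227, 0.0]
contact_force: [0.4, 0.3, 0.0]
gripper_width: 1.002
grasp_force: 0.0
```

```bash
cat >> h.py <<'E'
from scipy.spatial.transform import Rotation as Ro
def go(p):
    s=state();q=s["tool_rot"];R=Ro.from_quat([q[1],q[2],q[3],q[0]]).as_matrix()
    print("t %.2f pos"%s["time"],np.round(s["tool_pos"],4),"F",np.round(s["contact_force"],1),"w %.3f"%s["gripper_width"],"gf %.1f"%s["grasp_force"],"tilt z",np.round(R[:,2],3),"tool delta(units)",np.round(R.T@(np.array(p)-s["tool_pos"])*10,3))
E
python3 - <<'E'
from h import *
go([.643,.088,.073]); save("wrist","w1"); c=get_calibration("wrist")
for q in regions_of("wrist","cup_medium")[:2]:
    m=np.asarray(q["pixels"]).astype(float);print(q["score"],m.sum(),fit([(c,m)],(.643,.088),.03,0,.08))
E
```

```text
t 3.40 pos [0.6443 0.0896 0.2327] F [0.4 0.3 0. ] w 1.002 gf 0.0 tilt z [ 0. -0. -1.] tool delta(units) [-0.019  0.008  1.597]
0.81 3039.0 (array([0.64577326, 0.09287932]), np.float64(0.04203884240043765))
```

View pics/w1.png

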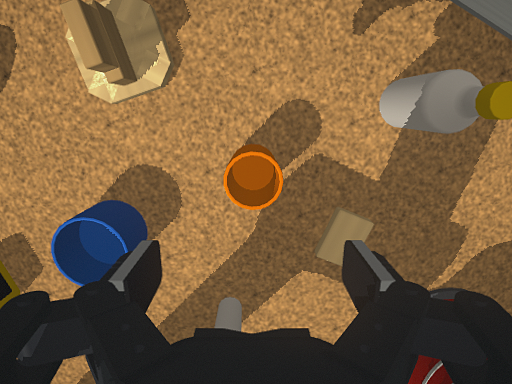

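The wrist view shows the orange cup centred between the fingers at about (253,180), so I can descend straight down and grip.

apply_moves(
  targets=[
    {"translation": [0.0,-0.01,0.4],"twist": 0,"hand": 1},
    {"translation": [0,0,0.4],"twist": 0,"hand": 1},
    {"translation": [0,0,0.4],"twist": 0,"hand": 1},
    {"translation": [0,0,0.25],"twist": 0,"hand": 1},
    {"translation": [0,0,0.15],"twist": 0,"hand": 1},
    {"translation": [0,0,0],"twist": 0,"hand": 0.4},
    {"translation": [0,0,0],"twist": 0,"hand": 0.4},
    {"translation": [0,0,0],"twist": 0,"hand": 0.4},
  ],
)

```text
time: 4.3
tool_pos: [0.6451, 0.0884, 0.0756]
tool_rot: [0.001, 0.974, 0.227, 0.002]
contact_force: [-0.4, -0.1, 0.3]
gripper_width: 0.644
grasp_force: 63.3
```

apply_moves(
  targets=[
    {"translation": [0,0,0],"twist": 0,"hand": 0.4},
    {"translation": [0,0,0],"twist": 0,"hand": 0.4},
    {"translation": [0,0,0],"twist": 0,"hand": 0.4},
  ],
)

```text
time: 4.6
tool_pos: [0.6448, 0.0885, 0.0749]
tool_rot: [0.0, 0.974, 0.227, 0.002]
contact_force: [1.2, -0.7, 6.0]
gripper_width: 0.646
grasp_force: 64.5
```

apply_moves(
  targets=[
    {"translation": [0,0,-0.1],"twist": 0,"hand": 0.4},
    {"translation": [0,0,-0.35],"twist": 0,"hand": 0.4},
    {"translation": [0,0,-0.45],"twist": 0,"hand": 0.4},
    {"translation": [0,0,-0.3],"twist": 0,"hand": 0.4},
    {"translation": [0,0,-0.05],"twist": 0,"hand": 0.4},
    {"translation": [0,0,0],"twist": 0,"hand": 0.4},
  ],
)

```text
time: 5.2
tool_pos: [0.6434, 0.0886, 0.1988]
tool_rot: [0.0, 0.974, 0.227, 0.001]
contact_force: [-0.2, -0.6, -1.4]
gripper_width: 0.643
grasp_force: 63.6
```

Run:
```python
from h import *
go([.484,.213,.2]); save("wrist","w2"); c=get_calibration("wrist")
print([(r["point"],r["score"]) for r in recognise("wrist","cup_medium")])
for q in regions_of("wrist","cup_large")[:2]:
    m=np.asarray(q["pixels"]).astype(float);ys,xs=np.where(m);print(q["score"],m.sum(),xs.min(),xs.max(),ys.min(),ys.max(),fit([(c,m)],(.484,.213),.044,0,.07))
```

```text
t 5.20 pos [0.6434 0.0886 0.1988] F [-0.2 -0.6 -1.4] w 0.643 gf 63.6 tilt z [ 0.002  0.    -1.   ] tool delta(units) [-0.88  -1.82  -0.015]
[([0.6327, 0.0844, 0.1798], 0.59)]
0.98 6680.0 29 138 207 297 (array([0.48616579, 0.21115514]), np.float64(0.17353966912443286))
```

View pics/w2.png

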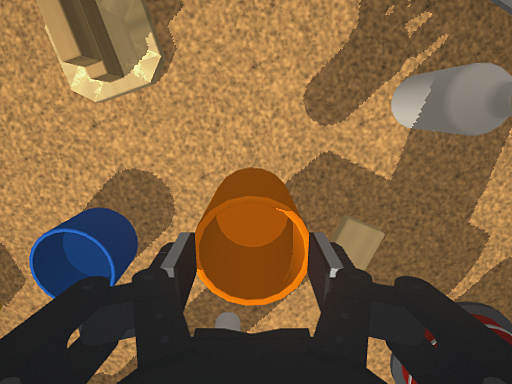

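The cup is held, with its rim centred at about (252,252) and the blue cup visible on the left. I'll carry it over to the blue cup.

apply_moves(
  targets=[
    {"translation": [-0.1,-0.2,0],"twist": 0,"hand": 0.4},
    {"translation": [-0.17,-0.36,0],"twist": 0,"hand": 0.4},
    {"translation": [-0.19,-0.4,0],"twist": 0,"hand": 0.4},
    {"translation": [-0.19,-0.4,0],"twist": 0,"hand": 0.4},
    {"translation": [-0.15,-0.3,0],"twist": 0,"hand": 0.4},
    {"translation": [-0.08,-0.16,0],"twist": 0,"hand": 0.4},
    {"translation": [0,0,0],"twist": 0,"hand": 0.4},
  ],
)

```text
time: 6.05
tool_pos: [0.4817, 0.2137, 0.1959]
tool_rot: [0.0, 0.974, 0.228, -0.001]
contact_force: [-0.1, 0.2, -1.2]
gripper_width: 0.645
grasp_force: 63.6
```

Run:
```python
from h import *
go([.485,.213,.2]); f=save("wrist","w3"); c=get_calibration("wrist");p=state()["tool_pos"]
for n,x0,r,z0,z1 in(("cup_large",(.485,.213),.044,0,.07),("cup_medium",tuple(p[:2]),.03,p[2]-.073,p[2]+.007)):
  for q in regions_of("wrist",n)[:1]:
    m=np.asarray(q["pixels"]).astype(float);ys,xs=np.where(m);print(n,q["score"],m.sum(),xs.min(),xs.max(),ys.min(),ys.max(),fit([(c,m)],x0,r,z0,z1))
f=grab_frame("scene");cs=get_calibration("scene")
for q in regions_of("scene","cup_medium")[:1]:
  m=np.asarray(q["pixels"]).astype(float);print(q["score"],fit([(cs,m)],tuple(p[:2]),.03,p[2]-.073,p[2]+.007))
for q in regions_of("scene","cup_large")[:1]:
  m=np.asarray(q["pixels"]).astype(float);print(q["score"],fit([(cs,m)],(.485,.213),.044,0,.07))
a=cv2.imread("pics/w3.png");b=cv2.cvtColor(f,cv2.COLOR_RGB2BGR)[80:272,200:456]
cv2.imwrite("pics/w3b.png",np.hstack([cv2.resize(a,(400,300)),cv2.resize(b,(400,300))]))
```

```text
t 6.05 pos [0.4817 0.2137 0.1959] F [-0.1  0.2 -1.2] w 0.645 gf 63.6 tilt z [-0.003 -0.001 -1.   ] tool delta(units) [ 0.026  0.021 -0.041]
cup_large 0.8 3755.0 207 303 129 203 (array([0.48808995, 0.21048269]), np.float64(0.5010578697308243))
cup_medium 0.83 12232.0 195 309 168 305 (array([0.48194805, 0.21140398]), np.float64(0.07012324185095309))
0.82 (array([0.48363824, 0.21210041]), np.float64(0.09326048376954565))
0.55 (array([0.485, 0.213]), np.float64(1.0))
```

View pics/w3b.png

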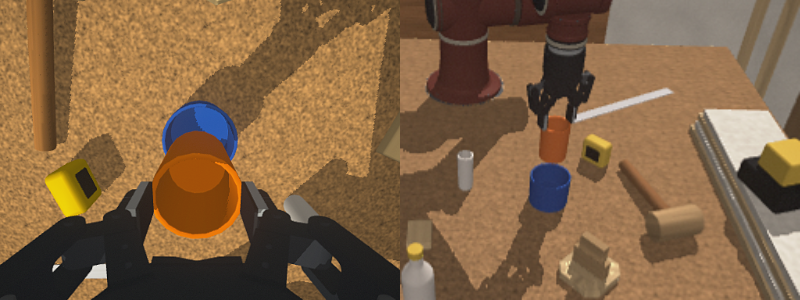

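The orange cup hangs upright over the blue one, off by only a few mm. I'll lower it.

apply_moves(
  targets=[
    {"translation": [0.026,0.01,0.2],"twist": 0,"hand": 0.4},
    {"translation": [0,0,0.25],"twist": 0,"hand": 0.4},
    {"translation": [0,0,0.2],"twist": 0,"hand": 0.4},
    {"translation": [0,0,0.15],"twist": 0,"hand": 0.4},
    {"translation": [0,0,0.1],"twist": 0,"hand": 0.4},
    {"translation": [0,0,0.05],"twist": 0,"hand": 0.4},
    {"translation": [0,0,0],"twist": 0,"hand": 0.4},
  ],
)

```text
time: 7.05
tool_pos: [0.4865, 0.2131, 0.1023]
tool_rot: [0.0, 0.974, 0.227, -0.0]
contact_force: [-0.8, -0.1, -0.7]
gripper_width: 0.644
grasp_force: 63.6
```

apply_moves(
  targets=[
    {"translation": [0,0,0.03],"twist": 0,"hand": 0.4},
    {"translation": [0,0,0.02],"twist": 0,"hand": 0.4},
    {"translation": [0,0,0],"twist": 0,"hand": 0.4},
  ],
)

```text
time: 7.35
tool_pos: [0.4866, 0.2133, 0.0979]
tool_rot: [-0.0, 0.974, 0.227, 0.0]
contact_force: [-0.7, -0.5, -1.3]
gripper_width: 0.641
grasp_force: 63.6
```

apply_moves(
  targets=[
    {"translation": [0,0,0.02],"twist": 0,"hand": 0.4},
    {"translation": [0,0,0],"twist": 0,"hand": 0.4},
    {"translation": [0,0,0],"twist": 0,"hand": 0.75},
    {"translation": [0,0,0],"twist": 0,"hand": 0.85},
    {"translation": [0,0,0],"twist": 0,"hand": 0.9},
    {"translation": [0,0,0],"twist": 0,"hand": 0.9},
  ],
)

```text
time: 7.95
tool_pos: [0.4866, 0.2132, 0.0958]
tool_rot: [-0.0, 0.974, 0.227, 0.0]
contact_force: [0.5, -0.2, -0.3]
gripper_width: 0.893
grasp_force: 0.0
```

apply_moves(
  targets=[
    {"translation": [0,0,-0.1],"twist": 0,"hand": 0.9},
    {"translation": [0,0,-0.3],"twist": 0,"hand": 0.9},
    {"translation": [0,0,-0.45],"twist": 0,"hand": 0.9},
    {"translation": [0,0,-0.4],"twist": 0,"hand": 0.9},
    {"translation": [0,0,-0.1],"twist": 0,"hand": 0.9},
  ],
)

```text
time: 8.45
tool_pos: [0.4892, 0.214, 0.238]
tool_rot: [-0.0, 0.974, 0.227, 0.005]
contact_force: [0.9, 0.7, 0.8]
gripper_width: 0.9
grasp_force: 0.0
```

Run:
```python
from h import *
go([.447,.0285,.2]); f=save("wrist","w4"); c=get_calibration("wrist")
def F(cam,n,x0,r,z0,z1):
  for q in regions_of(cam,n)[:1]:
    m=np.asarray(q["pixels"]).astype(float);ys,xs=np.where(m);print(cam,n,q["score"],m.sum(),xs.min(),xs.max(),ys.min(),ys.max(),fit([(get_calibration(cam),m)],x0,r,z0,z1))
F("wrist","cup_large",(.485,.213),.044,0,.07)
F("wrist","cup_medium",(.485,.213),.03,.065,.1)
F("wrist","cup_small",(.447,.0285),.018,0,.09)
s=save("scene","s4")
F("scene","cup_medium",(.485,.213),.03,.07,.1)
a=cv2.imread("pics/w4.png");b=cv2.cvtColor(s,cv2.COLOR_RGB2BGR)[80:272,200:456]
cv2.imwrite("pics/w4b.png",np.hstack([cv2.resize(a,(400,300)),cv2.resize(b,(400,300))]))
```

```text
t 8.45 pos [0.4892 0.214  0.238 ] F [0.9 0.7 0.8] w 0.900 gf 0.0 tilt z [ 0.01   0.003 -1.   ] tool delta(units) [-1.202  1.477  0.37 ]
wrist cup_large 0.8 2191.0 210 293 134 219 (array([0.48484307, 0.21098359]), np.float64(0.6246586092285862))
wrist cup_medium 0.81 3387.0 219 282 149 217 (array([0.48441095, 0.21137307]), np.float64(0.04193491083013079))
wrist cup_small 0.79 333.0 357 399 242 277 (array([0.45291049, 0.04239862]), np.float64(0.8405254235376814))
scene cup_medium 0.57 321.0 287 305 180 199 (array([0.49402683, 0.2121174 ]), np.float64(0.12936889183369227))
```

View pics/w4b.png

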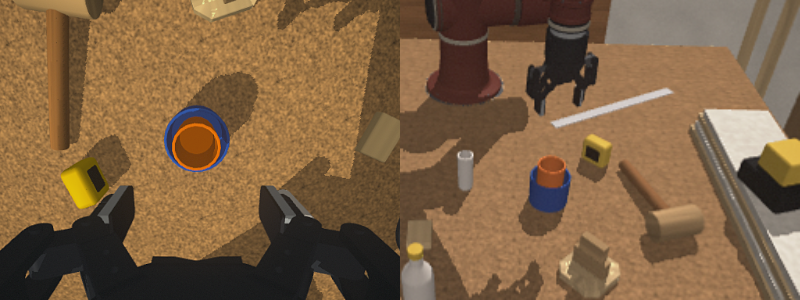

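The cups are nested: the orange rim sits inside the blue one, upright, with its centre near (.485,.212). Next is the small cup.

apply_moves(
  targets=[
    {"translation": [-0.12,0.15,0],"twist": 0,"hand": 0.9},
    {"translation": [-0.27,0.33,0],"twist": 0,"hand": 0.9},
    {"translation": [-0.29,0.36,0],"twist": 0,"hand": 0.9},
    {"translation": [-0.27,0.33,0],"twist": 0,"hand": 0.9},
    {"translation": [-0.2,0.24,0],"twist": 0,"hand": 0.9},
    {"translation": [-0.05,0.06,0],"twist": 0,"hand": 0.9},
    {"translation": [0,0,0],"twist": 0,"hand": 0.9},
  ],
)

```text
time: 9.45
tool_pos: [0.4431, 0.0277, 0.2292]
tool_rot: [-0.001, 0.974, 0.226, -0.001]
contact_force: [-0.3, 0.6, -0.3]
gripper_width: 0.899
grasp_force: 0.0
```

Run:
```python
from h import *
f=save("wrist","w5"); c=get_calibration("wrist");go([.447,.0285,.083])
for q in regions_of("wrist","cup_small")[:1]:
    m=np.asarray(q["pixels"]).astype(float);ys,xs=np.where(m);print(q["score"],m.sum(),xs.min(),xs.max(),ys.min(),ys.max(),fit([(c,m)],(.447,.0285),.018,0,.09))
```

```text
t 9.50 pos [0.4434 0.0285 0.2294] F [ 0.3  0.  -0.4] w 0.902 gf 0.0 tilt z [-0.002  0.001 -1.   ] tool delta(units) [0.034 0.018 1.464]
0.63 1419.0 236 274 148 196 (array([0.44842457, 0.02666142]), np.float64(0.04660513594604143))
```

apply_moves(
  targets=[
    {"translation": [0.037,0.028,0.3],"twist": 0,"hand": 0.9},
    {"translation": [0,0,0.4],"twist": 0,"hand": 0.9},
    {"translation": [0,0,0.4],"twist": 0,"hand": 0.9},
    {"translation": [0,0,0.25],"twist": 0,"hand": 0.9},
    {"translation": [0,0,0.1],"twist": 0,"hand": 0.9},
    {"translation": [0,0,0.01],"twist": 0,"hand": 0.9},
    {"translation": [0,0,0],"twist": 0,"hand": 0.6},
    {"translation": [0,0,0],"twist": 0,"hand": 0.2},
  ],
)

```text
time: 10.35
tool_pos: [0.4499, 0.0275, 0.0866]
tool_rot: [0.001, 0.974, 0.227, 0.002]
contact_force: [-0.1, -0.3, 0.4]
gripper_width: 0.579
grasp_force: 0.0
```

apply_moves(
  targets=[
    {"translation": [0,0,0],"twist": 0,"hand": 0.2},
    {"translation": [0,0,0],"twist": 0,"hand": 0.2},
    {"translation": [0,0,0],"twist": 0,"hand": 0.2},
  ],
)

```text
time: 10.65
tool_pos: [0.45, 0.0273, 0.0868]
tool_rot: [0.0, 0.974, 0.227, 0.002]
contact_force: [0.2, 1.1, 7.1]
gripper_width: 0.369
grasp_force: 59.1
```

apply_moves(
  targets=[
    {"translation": [0,0,-0.1],"twist": 0,"hand": 0.2},
    {"translation": [0,0,-0.35],"twist": 0,"hand": 0.2},
    {"translation": [0,0,-0.45],"twist": 0,"hand": 0.2},
    {"translation": [0,0,-0.4],"twist": 0,"hand": 0.2},
    {"translation": [0,0,-0.1],"twist": 0,"hand": 0.2},
    {"translation": [0,0,0],"twist": 0,"hand": 0.2},
  ],
)

```text
time: 11.25
tool_pos: [0.4495, 0.0272, 0.2274]
tool_rot: [0.001, 0.974, 0.227, 0.002]
contact_force: [-0.6, 0.8, -0.4]
gripper_width: 0.371
grasp_force: 59.6
```

Run:
```python
from h import *
go([.485,.212,.222])
```

```text
t 11.25 pos [0.4495 0.0272 0.2274] F [-0.6  0.8 -0.4] w 0.371 gf 59.6 tilt z [ 0.005 -0.001 -1.   ] tool delta(units) [ 1.134 -1.501  0.055]
```

apply_moves(
  targets=[
    {"translation": [0.11,-0.15,0],"twist": 0,"hand": 0.2},
    {"translation": [0.25,-0.33,0],"twist": 0,"hand": 0.2},
    {"translation": [0.26,-0.35,0],"twist": 0,"hand": 0.2},
    {"translation": [0.25,-0.33,0],"twist": 0,"hand": 0.2},
    {"translation": [0.18,-0.24,0],"twist": 0,"hand": 0.2},
    {"translation": [0.08,-0.1,0],"twist": 0,"hand": 0.2},
    {"translation": [0,0,0],"twist": 0,"hand": 0.2},
  ],
)

```text
time: 11.95
tool_pos: [0.4824, 0.2125, 0.2224]
tool_rot: [0.0, 0.974, 0.228, -0.002]
contact_force: [-1.2, -0.8, 0.5]
gripper_width: 0.366
grasp_force: 59.7
```

Run:
```python
from h import *
f=save("wrist","w6"); c=get_calibration("wrist");go([.485,.212,.127]);p=state()["tool_pos"]
for n,x0,r,z0,z1 in(("cup_medium",(.485,.212),.03,.07,.1),("cup_small",tuple(p[:2]),.018,p[2]-.087,p[2]+.003)):
  for q in regions_of("wrist",n)[:1]:
    m=np.asarray(q["pixels"]).astype(float);ys,xs=np.where(m);print(n,q["score"],m.sum(),xs.min(),xs.max(),ys.min(),ys.max(),fit([(c,m)],x0,r,z0,z1))
s=grab_frame("scene")
a=cv2.imread("pics/w6.png");b=cv2.cvtColor(s,cv2.COLOR_RGB2BGR)[80:272,200:456]
cv2.imwrite("pics/w6b.png",np.hstack([cv2.resize(a,(400,300)),cv2.resize(b,(400,300))]))
```

```text
t 12.00 pos [0.4826 0.2115 0.2228] F [-0.3 -0.  -0.4] w 0.367 gf 59.7 tilt z [-0.003 -0.002 -1.   ] tool delta(units) [0.027 0.006 0.958]
cup_medium 0.72 2525.0 220 286 142 205 (array([0.48866105, 0.21155288]), np.float64(0.33466245654484994))
cup_small 0.7 5268.0 220 283 181 283 (array([0.48085263, 0.20925083]), np.float64(0.08790186435452474))
```

View pics/w6b.png

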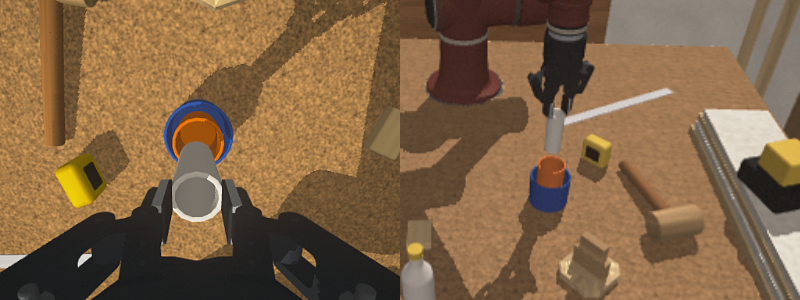

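The white cup hangs upright above the nest, about 4 mm short in x. I'll correct that and lower it.

apply_moves(
  targets=[
    {"translation": [0.035,0.01,0.1],"twist": 0,"hand": 0.2},
    {"translation": [0,0,0.25],"twist": 0,"hand": 0.2},
    {"translation": [0,0,0.2],"twist": 0,"hand": 0.2},
    {"translation": [0,0,0.15],"twist": 0,"hand": 0.2},
    {"translation": [0,0,0.12],"twist": 0,"hand": 0.2},
    {"translation": [0,0,0.08],"twist": 0,"hand": 0.2},
    {"translation": [0,0,0],"twist": 0,"hand": 0.2},
  ],
)

```text
time: 12.85
tool_pos: [0.4864, 0.2123, 0.1334]
tool_rot: [0.0, 0.974, 0.227, -0.001]
contact_force: [-0.1, -0.3, -1.1]
gripper_width: 0.366
grasp_force: 59.7
```

apply_moves(
  targets=[
    {"translation": [0,0,0.03],"twist": 0,"hand": 0.2},
    {"translation": [0,0,0.02],"twist": 0,"hand": 0.2},
    {"translation": [0,0,0],"twist": 0,"hand": 0.2},
  ],
)

```text
time: 13.15
tool_pos: [0.4873, 0.2127, 0.13]
tool_rot: [-0.0, 0.974, 0.227, 0.0]
contact_force: [0.1, 0.2, -0.4]
gripper_width: 0.368
grasp_force: 59.7
```

apply_moves(
  targets=[
    {"translation": [0,0,0.02],"twist": 0,"hand": 0.2},
    {"translation": [0,0,0],"twist": 0,"hand": 0.2},
    {"translation": [0,0,0],"twist": 0,"hand": 0.45},
    {"translation": [0,0,0],"twist": 0,"hand": 0.55},
    {"translation": [0,0,0],"twist": 0,"hand": 0.65},
    {"translation": [0,0,0],"twist": 0,"hand": 0.65},
    {"translation": [0,0,0],"twist": 0,"hand": 0.65},
  ],
)

```text
time: 13.85
tool_pos: [0.487, 0.2126, 0.1277]
tool_rot: [0.0, 0.974, 0.227, 0.0]
contact_force: [-0.0, 0.6, -0.2]
gripper_width: 0.651
grasp_force: 0.0
```

apply_moves(
  targets=[
    {"translation": [0,0,-0.1],"twist": 0,"hand": 0.65},
    {"translation": [0,0,-0.3],"twist": 0,"hand": 0.65},
    {"translation": [0,0,-0.45],"twist": 0,"hand": 0.65},
    {"translation": [0,0,-0.3],"twist": 0,"hand": 0.65},
    {"translation": [0,0,-0.1],"twist": 0,"hand": 0.65},
    {"translation": [0,0,0],"twist": 0,"hand": 0.65},
  ],
)

```text
time: 14.45
tool_pos: [0.488, 0.2128, 0.2551]
tool_rot: [-0.0, 0.974, 0.227, 0.002]
contact_force: [0.3, 1.0, -0.5]
gripper_width: 0.65
grasp_force: 0.0
```

Run:
```python
from h import *
f=save("wrist","w7"); c=get_calibration("wrist");go([.531,-.2775,.25]);p=state()["tool_pos"]
s=grab_frame("scene")
a=cv2.imread("pics/w7.png");b=cv2.cvtColor(s,cv2.COLOR_RGB2BGR)[80:272,200:456]
cv2.imwrite("pics/w7b.png",np.hstack([cv2.resize(a,(400,300)),cv2.resize(b,(400,300))]))
```

```text
t 14.50 pos [0.487  0.2126 0.2528] F [-0.2  0.2  0.3] w 0.651 gf 0.0 tilt z [ 0.001  0.    -1.   ] tool delta(units) [-1.772  4.59   0.027]
```

View pics/w7b.png

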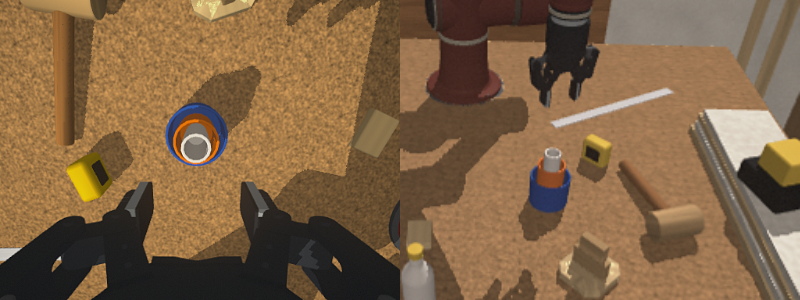

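All three cups are nested upright. Now to the pot.

apply_moves(
  targets=[
    {"translation": [-0.08,0.2,0],"twist": 0,"hand": 0.8},
    {"translation": [-0.16,0.41,0],"twist": 0,"hand": 0.8},
    {"translation": [-0.16,0.42,0],"twist": 0,"hand": 0.8},
    {"translation": [-0.16,0.42,0],"twist": 0,"hand": 0.8},
    {"translation": [-0.16,0.42,0],"twist": 0,"hand": 0.8},
    {"translation": [-0.16,0.42,0],"twist": 0,"hand": 0.8},
    {"translation": [-0.16,0.42,0],"twist": 0,"hand": 0.8},
    {"translation": [-0.16,0.42,0],"twist": 0,"hand": 0.8},
  ],
)

```text
time: 15.35
tool_pos: [0.5164, -0.1227, 0.2496]
tool_rot: [-0.001, 0.974, 0.227, -0.002]
contact_force: [1.2, -0.0, 0.5]
gripper_width: 0.799
grasp_force: 0.0
```

apply_moves(
  targets=[
    {"translation": [-0.16,0.42,0],"twist": 0,"hand": 0.8},
    {"translation": [-0.16,0.42,0],"twist": 0,"hand": 0.8},
    {"translation": [-0.16,0.4,0],"twist": 0,"hand": 0.8},
    {"translation": [-0.09,0.22,0],"twist": 0,"hand": 0.8},
    {"translation": [0,0,0],"twist": 0,"hand": 0.8},
  ],
)

```text
time: 15.85
tool_pos: [0.5297, -0.2797, 0.249]
tool_rot: [-0.002, 0.974, 0.225, -0.002]
contact_force: [-0.2, 0.3, 0.1]
gripper_width: 0.799
grasp_force: 0.0
```

Run:
```python
from h import *
f=save("wrist","w8"); c=get_calibration("wrist");go([.531,-.2775,.161])
print([(np.round(r["point"],4),r["score"]) for r in recognise("wrist","lid_knob")[:2]])
for q in regions_of("wrist","glue_lid")[:1]:
    m=np.asarray(q["pixels"]).astype(float);ys,xs=np.where(m);print(q["score"],m.sum(),xs.min(),xs.max(),ys.min(),ys.max(),fit([(c,m)],(.531,-.2775),.08,.12,.126))
print("knob px",proj(c,np.array([[.531,-.2775,.17]])))
```

```text
t 15.90 pos [ 0.5299 -0.278   0.2494] F [ 0.   1.1 -0. ] w 0.801 gf 0.0 tilt z [-0.004  0.003 -1.   ] tool delta(units) [0.014 0.005 0.884]
[(array([ 0.5375, -0.2763,  0.1263]), 0.97)]
0.92 24133.0 164 341 90 262 (array([ 0.53251208, -0.27788316]), np.float64(0.01622804198860439))
knob px [[250.35672378 198.08871162]]
```

View pics/w8.png

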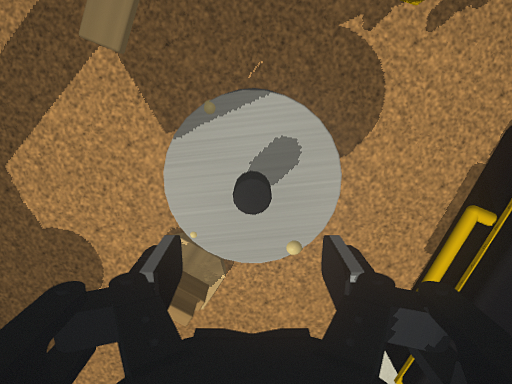

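The knob top is at (252,192), centred between the fingers and about 3 mm ahead in tool x. I'll descend and grip.

apply_moves(
  targets=[
    {"translation": [0.03,0,0.15],"twist": 0,"hand": 0.8},
    {"translation": [0,0,0.25],"twist": 0,"hand": 0.8},
    {"translation": [0,0,0.2],"twist": 0,"hand": 0.8},
    {"translation": [0,0,0.15],"twist": 0,"hand": 0.8},
    {"translation": [0,0,0.1],"twist": 0,"hand": 0.8},
    {"translation": [0,0,0.03],"twist": 0,"hand": 0.8},
    {"translation": [0,0,0],"twist": 0,"hand": 0.8},
  ],
)

```text
time: 16.7
tool_pos: [0.5339, -0.2759, 0.1645]
tool_rot: [-0.0, 0.974, 0.227, -0.0]
contact_force: [0.5, 0.9, 0.9]
gripper_width: 0.799
grasp_force: 0.0
```

apply_moves(
  targets=[
    {"translation": [0,0,0],"twist": 0,"hand": 0.6},
    {"translation": [0,0,0],"twist": 0,"hand": 0.5},
    {"translation": [0,0,0],"twist": 0,"hand": 0.4},
    {"translation": [0,0,0],"twist": 0,"hand": 0.2},
    {"translation": [0,0,0],"twist": 0,"hand": 0.1},
    {"translation": [0,0,0],"twist": 0,"hand": 0.1},
    {"translation": [0,0,0],"twist": 0,"hand": 0.1},
    {"translation": [0,0,0],"twist": 0,"hand": 0.1},
  ],
)

```text
time: 17.5
tool_pos: [0.5344, -0.2767, 0.166]
tool_rot: [0.001, 0.974, 0.227, 0.001]
contact_force: [-0.9, -0.4, 5.0]
gripper_width: 0.306
grasp_force: 58.9
```

apply_moves(
  targets=[
    {"translation": [0,0,-0.01],"twist": 0,"hand": 0.1},
    {"translation": [0,0,-0.01],"twist": 0,"hand": 0.1},
    {"translation": [0,0,-0.01],"twist": 0,"hand": 0.1},
    {"translation": [0,0,-0.01],"twist": 0,"hand": 0.1},
    {"translation": [0,0,0],"twist": 0,"hand": 0.1},
    {"translation": [0,0,0],"twist": 0,"hand": 0.1},
  ],
)

```text
time: 18.1
tool_pos: [0.5333, -0.276, 0.1673]
tool_rot: [-0.0, 0.974, 0.227, -0.001]
contact_force: [3.1, -3.7, -7.8]
gripper_width: 0.306
grasp_force: 59.4
```

apply_moves(
  targets=[
    {"translation": [0,0,-0.01],"twist": 0,"hand": 0.1},
    {"translation": [0,0,-0.01],"twist": 0,"hand": 0.1},
    {"translation": [0,0,-0.01],"twist": 0,"hand": 0.1},
    {"translation": [0,0,0],"twist": 0,"hand": 0.1},
  ],
)

```text
time: 18.5
tool_pos: [0.5326, -0.2754, 0.1695]
tool_rot: [-0.001, 0.974, 0.227, -0.001]
contact_force: [1.7, -3.9, -15.6]
gripper_width: 0.305
grasp_force: 59.9
```

apply_moves(
  targets=[
    {"translation": [0,0,-0.01],"twist": 0,"hand": 0.1},
    {"translation": [0,0,-0.01],"twist": 0,"hand": 0.1},
    {"translation": [0,0,0],"twist": 0,"hand": 0.1},
  ],
)

```text
time: 18.8
tool_pos: [0.5346, -0.2759, 0.176]
tool_rot: [0.0, 0.974, 0.227, 0.001]
contact_force: [1.0, -0.1, -3.0]
gripper_width: 0.303
grasp_force: 61.6
```

The seal has let go and only the lid's weight is felt. I'll raise it about 10 mm more.

apply_moves(
  targets=[
    {"translation": [0,0,-0.02],"twist": 0,"hand": 0.1},
    {"translation": [0,0,-0.03],"twist": 0,"hand": 0.1},
    {"translation": [0,0,-0.03],"twist": 0,"hand": 0.1},
    {"translation": [0,0,-0.02],"twist": 0,"hand": 0.1},
    {"translation": [0,0,0],"twist": 0,"hand": 0.1},
    {"translation": [0,0,0],"twist": 0,"hand": 0.1},
    {"translation": [0,0,0],"twist": 0,"hand": 0.1},
    {"translation": [0,0,0],"twist": 0,"hand": 0.1},
  ],
)

```text
time: 19.6
tool_pos: [0.5337, -0.276, 0.1833]
tool_rot: [-0.0, 0.974, 0.227, -0.0]
contact_force: [0.8, 0.3, -3.7]
gripper_width: 0.306
grasp_force: 61.6
```

apply_moves(
  targets=[
    {"translation": [0,0,0],"twist": 0,"hand": 0.1},
    {"translation": [0,0,0],"twist": 0,"hand": 0.1},
    {"translation": [0,0,0],"twist": 0,"hand": 0.1},
    {"translation": [0,0,0],"twist": 0,"hand": 0.1},
  ],
)

```text
time: 20.0
tool_pos: [0.5338, -0.2761, 0.1836]
tool_rot: [0.0, 0.974, 0.227, -0.0]
contact_force: [-0.2, 0.8, -3.5]
gripper_width: 0.303
grasp_force: 61.6
```

Run:
```python
from h import *
s=save("scene","s9");go([.532,-.2775,.186])
c=get_calibration("scene")
for q in regions_of("scene","glue_lid")[:1]:
  m=np.asarray(q["pixels"]).astype(float)
  for h in(.01,.015,.02,.025,.03):print(h,fit([(c,m)],(.532,-.2775),.08,.12+h,.126+h))
cv2.imwrite("pics/s9b.png",cv2.resize(cv2.cvtColor(s,cv2.COLOR_RGB2BGR)[120:270,60:360],(800,400)))
```

```text
t 20.05 pos [ 0.5338 -0.2761  0.1836] F [ 0.2 -0.3 -3.8] w 0.305 gf 61.6 tilt z [-0.  0. -1.] tool delta(units) [-0.022  0.005 -0.024]
0.01 (array([ 0.52164493, -0.28111646]), np.float64(0.06371341477132131))
0.015 (array([ 0.52778496, -0.27906654]), np.float64(0.06364600781686203))
0.02 (array([ 0.53413398, -0.27613311]), np.float64(0.06482520835585248))
0.025 (array([ 0.53967807, -0.27362579]), np.float64(0.07111092810672814))
0.03 (array([ 0.54554034, -0.27061247]), np.float64(0.07871906098494497))
```

View pics/s9b.png

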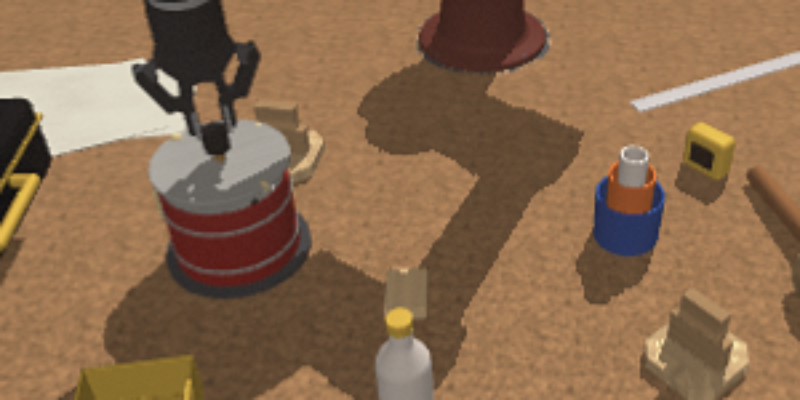

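The lid is up and the nest is intact. The lid may be slightly tilted, so I'll measure that against the initial level picture.

```bash
cat > tilt.py <<'E'
from h import *
import sys
def tilt(cam,f,m,h,free):
    c=get_calibration(cam);m=np.asarray(m).astype(float)
    ig=cv2.dilate((f.max(2)<60).astype(np.uint8),np.ones((5,5)))==0
    def ren(p):
        C=np.array([p[0],p[1],.12+h]);X=cyl(0,0,.08,0,.006)@Ro.from_euler("xyz",[p[2],p[3],0]).as_matrix().T+C
        return rend(c,X)
    def F(p):
        R=ren(p)*ig;M=m*ig;return 1-np.minimum(R,M).sum()/np.maximum(R,M).sum()
    x0=np.array([.533,-.277,0,0]);S=np.vstack([x0,x0+np.diag([.006,.006,.06,.06])])
    s=minimize(F,x0,method="Nelder-Mead",options=dict(initial_simplex=S,xatol=1e-4,fatol=1e-4,maxiter=600))
    return np.round(s.x,4),round(s.fun,4),"level:",round(F([s.x[0],s.x[1],0,0]),4)
if __name__=="__main__":
    for cam in["scene","top","wrist"]:
        f=grab_frame(cam)
        r=regions_of(cam,"glue_lid")
        if not r: print(cam,"none");continue
        m=r[0]["pixels"];print(cam,r[0]["score"],m.sum())
        for h in(.015,.02,.025):print(h,*tilt(cam,f,m,h,1))
E
python3 tilt.py
```

```text
scene 0.85 1317
0.015 [ 0.5274 -0.2778  0.0086 -0.0185] 0.0321 level: 0.0393
0.02 [ 0.5342 -0.2752  0.0151 -0.0267] 0.0306 level: 0.0453
0.025 [ 0.5403 -0.2729  0.0157 -0.0299] 0.0313 level: 0.0519
top 0.93 984
0.015 [ 0.5316 -0.2641  0.3863  0.2222] 0.3405 level: 0.4202
0.02 [ 0.5295 -0.2649  0.3543  0.2346] 0.342 level: 0.4188
0.025 [ 0.5303 -0.265   0.3033  0.3141] 0.342 level: 0.4168
wrist 0.74 38684
0.015 [ 5.316e-01 -2.784e-01  4.000e-04  3.160e-02] 0.0227 level: 0.0274
0.02 [ 0.5311 -0.2786 -0.0088  0.0539] 0.0391 level: 0.0403
0.025 [ 0.5367 -0.2826  0.1049  0.3668] 0.0454 level: 0.1279
```

Tilt is under 0.04 rad and the raise is about 18 mm. I'll add 4 mm for margin, settle, and hand in.

apply_moves(
  targets=[
    {"translation": [0,0,-0.02],"twist": 0,"hand": 0.1},
    {"translation": [0,0,-0.02],"twist": 0,"hand": 0.1},
    {"translation": [0,0,0],"twist": 0,"hand": 0.1},
    {"translation": [0,0,0],"twist": 0,"hand": 0.1},
    {"translation": [0,0,0],"twist": 0,"hand": 0.1},
    {"translation": [0,0,0],"twist": 0,"hand": 0.1},
    {"translation": [0,0,0],"twist": 0,"hand": 0.1},
    {"translation": [0,0,0],"twist": 0,"hand": 0.1},
  ],
)

```text
time: 21.2
tool_pos: [0.5338, -0.2761, 0.1875]
tool_rot: [-0.0, 0.974, 0.227, -0.0]
contact_force: [0.1, -0.3, -3.2]
gripper_width: 0.303
grasp_force: 61.6
```

apply_moves(
  targets=[
    {"translation": [0,0,0],"twist": 0,"hand": 0.1},
    {"translation": [0,0,0],"twist": 0,"hand": 0.1},
    {"translation": [0,0,0],"twist": 0,"hand": 0.1},
    {"translation": [0,0,0],"twist": 0,"hand": 0.1},
  ],
)

```text
time: 21.6
tool_pos: [0.5338, -0.2761, 0.1876]
tool_rot: [0.0, 0.974, 0.227, 0.0]
contact_force: [-0.6, -0.1, -2.6]
gripper_width: 0.304
grasp_force: 61.6
```

```bash
python3 -c "
from h import *
go([.532,-.2775,.186]);print(job_done())"
```

```text
t 21.60 pos [ 0.5338 -0.2761  0.1876] F [-0.6 -0.1 -2.6] w 0.304 gf 61.6 tilt z [ 0. -0. -1.] tool delta(units) [-0.023  0.005  0.016]
the job is handed in; nothing more can be done
None
```

I handed the job in at 21.6 s: the cups are nested, and the lid is free and held level by its knob about 22 mm above the rim; no verdict came back.

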